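# Make up a frame kit and a door kit at the joiner's bench

### The job

Make up two kits from the pieces on the bench, one piece to a compartment, any compartment of the right tray: the long tenon and the angle bracket go into the two-compartment tray (frame kit); the short tenon, the hinge and the knob go into the three-compartment tray (door kit). Finish the frame kit, with both pieces let go, before you take any piece of the door kit from its place. Every piece must end flat on its compartment's floor, near the compartment's middle and the same way up as it was found; do not disturb the hammer, the chisel or the jar.

Things in the scene. Friction and masses are not known exactly. Their poses are not given: they have to be found in the camera images.
- frame_tray: Low wooden tray lined dark, with two equal compartments side by side, 112 x 178 mm, fixed to the bench. Origin: centre of its underside. Its x axis runs along the compartments, its y axis across them. Floor 5 mm thick, all walls and dividers 4 mm thick with their rims 14 mm above the bench. Each compartment is 83 mm wide (y) and 104 mm long (x), inside; their centres are at y = -43.5 and +43.5 mm.
- door_tray: Low wooden tray lined dark, with three equal compartments side by side, 112 x 265 mm, fixed to the bench. Origin: centre of its underside. Its x axis runs along the compartments, its y axis across them. Floor 5 mm thick, all walls and dividers 4 mm thick with their rims 14 mm above the bench. Each compartment is 83 mm wide (y) and 104 mm long (x), inside; their centres are at y = -87, 0 and +87 mm.
- long_tenon: The longer of two pale wooden loose tenons (flat blocks): 90 mm long (x), 28 wide (y), 14 high. Origin: centre of its underside, z up. About 30 g. Lies on the bench at the start, as do all the stock pieces, with nothing under it.
- short_tenon: The shorter of two pale wooden loose tenons: 50 mm long (x), 28 wide (y), 14 high. Origin: centre of its underside, z up. About 18 g. Lies on the bench at the start, as do all the stock pieces, with nothing under it.
- bracket: Steel angle bracket, L-shaped seen from the side, 24 mm wide (y), 5 mm thick: one leg lies flat on the bench, 50 mm long (x), the other stands up at its +x end to 45 mm height. Origin: centre of the flat leg's underside, z up. About 80 g. Lies on the bench at the start, as do all the stock pieces, with nothing under it.
- hinge: Folded steel butt hinge lying flat: 64 mm long (x), 34 mm wide over all (y from -17 to +17 mm); the leaves are 7 mm high, the round knuckle along the +y edge 10 mm high. Origin: centre of its underside, z up. About 90 g. Lies on the bench at the start, as do all the stock pieces, with nothing under it.
- knob: Turned pale wooden knob standing on its foot, round, 32 mm high: foot 28 mm across, neck 20 mm across at 10 mm height, head 34 mm across between 18 and 26 mm height, narrowing to 22 mm at the top. Origin: centre of its foot's underside, z up along its axis. About 35 g. Lies on the bench at the start, as do all the stock pieces, with nothing under it.
- hammer: Bystander: claw hammer lying loose on the bench to one side. Origin near its middle. Leave it alone.
- chisel: Bystander: chisel with a yellow handle, 240 mm long, lying loose on the bench to the other side. Origin near its middle. Leave it alone.
- jar: Bystander: jar with a steel lid, 60 mm across, 75 mm high, standing loose beyond the trays. Origin: centre of its underside. Leave it alone.

How it is judged:
On the way:
1. the frame kit is complete and let go while the three pieces of the door kit are still where they were in the stock (within 70 mm) (x of long_tenon in the frame of frame_tray between -0.045 and 0.045 m and z of long_tenon in the frame of frame_tray between 0.002 and 0.009 m and angle between each of long_tenon, bracket's own z axis and vertical below 0.12 rad and linear speed of each of long_tenon, bracket below 0.02 m/s and angular speed of each of long_tenon, bracket below 0.2 rad/s and contact force between the fingers and long_tenon below 0.2 N and x of bracket in the frame of frame_tray between -0.045 and 0.045 m and z of bracket in the frame of frame_tray between 0.002 and 0.009 m and contact force between the fingers and bracket below 0.2 N and ((y of long_tenon in the frame of frame_tray between -0.0795 and -0.0075 m and y of bracket in the frame of frame_tray between 0.0075 and 0.0795 m) or (y of long_tenon in the frame of frame_tray between 0.0075 and 0.0795 m and y of bracket in the frame of frame_tray between -0.0795 and -0.0075 m)) and distance of each of short_tenon, hinge, knob from where it was at the start of the episode below 0.07 m), for 0.2 s.
At the end, for the whole second after the job is handed in: Each piece alone in a compartment of its right tray: origin within 36 mm across and 45 mm along of the compartment's centre, underside on the tray floor (2 to 9 mm above the tray's underside), z axis within 0.12 rad of upright, at rest, not touched by the fingers (x of long_tenon in the frame of frame_tray between -0.045 and 0.045 m and z of long_tenon in the frame of frame_tray between 0.002 and 0.009 m and angle between each of long_tenon, bracket, short_tenon, hinge, knob's own z axis and vertical below 0.12 rad and linear speed of each of long_tenon, bracket, short_tenon, hinge, knob below 0.02 m/s and angular speed of each of long_tenon, bracket, short_tenon, hinge, knob below 0.2 rad/s and contact force between the fingers and long_tenon below 0.2 N and x of bracket in the frame of frame_tray between -0.045 and 0.045 m and z of bracket in the frame of frame_tray between 0.002 and 0.009 m and contact force between the fingers and bracket below 0.2 N and ((y of long_tenon in the frame of frame_tray between -0.0795 and -0.0075 m and y of bracket in the frame of frame_tray between 0.0075 and 0.0795 m) or (y of long_tenon in the frame of frame_tray between 0.0075 and 0.0795 m and y of bracket in the frame of frame_tray between -0.0795 and -0.0075 m)) and x of short_tenon in the frame of door_tray between -0.045 and 0.045 m and z of short_tenon in the frame of door_tray between 0.002 and 0.009 m and contact force between the fingers and short_tenon below 0.2 N and x of hinge in the frame of door_tray between -0.045 and 0.045 m and z of hinge in the frame of door_tray between 0.002 and 0.009 m and contact force between the fingers and hinge below 0.2 N and x of knob in the frame of door_tray between -0.045 and 0.045 m and z of knob in the frame of door_tray between 0.002 and 0.009 m and contact force between the fingers and knob below 0.2 N and ((y of short_tenon in the frame of door_tray between -0.123 and -0.051 m and y of hinge in the frame of door_tray between -0.036 and 0.036 m and y of knob in the frame of door_tray between 0.051 and 0.123 m) or (y of short_tenon in the frame of door_tray between -0.123 and -0.051 m and y of hinge in the frame of door_tray between 0.051 and 0.123 m and y of knob in the frame of door_tray between -0.036 and 0.036 m) or (y of short_tenon in the frame of door_tray between -0.036 and 0.036 m and y of hinge in the frame of door_tray between -0.123 and -0.051 m and y of knob in the frame of door_tray between 0.051 and 0.123 m) or (y of short_tenon in the frame of door_tray between -0.036 and 0.036 m and y of hinge in the frame of door_tray between 0.051 and 0.123 m and y of knob in the frame of door_tray between -0.123 and -0.051 m) or (y of short_tenon in the frame of door_tray between 0.051 and 0.123 m and y of hinge in the frame of door_tray between -0.123 and -0.051 m and y of knob in the frame of door_tray between -0.036 and 0.036 m) or (y of short_tenon in the frame of door_tray between 0.051 and 0.123 m and y of hinge in the frame of door_tray between -0.036 and 0.036 m and y of knob in the frame of door_tray between -0.123 and -0.051 m))).
It fails at once if the hammer is moved by more than 30 mm (distance of hammer from where it was at the start of the episode above 0.03 m).
It fails at once if the chisel is moved by more than 30 mm (distance of chisel from where it was at the start of the episode above 0.03 m).
It fails at once if the jar is moved by more than 30 mm (distance of jar from where it was at the start of the episode above 0.03 m).
It also fails if it takes over 144 s, if anything falls off the work surface, if the arm or the gripper's body presses on something with over 40 N, if the wrist force passes 120 N, or if a joint passes its speed limit or range.

### The arm

A 6-joint arm with a two-finger parallel gripper is mounted at the origin on the work surface. World frame = base frame: x ahead of the robot, y to its left, z up, the work surface at z = 0. Lengths are in m, angles in rad, forces in N, time in s.
With the tool pointing down it reaches from about 0.35 to 0.875 m from the base axis. Payload 4.2 kg.
Tool frame: the origin (TCP) lies between the finger pads; the fingertips stand ahead of it and the grasp point (between the pads) lies 2 mm behind it (robot.nose_length is the z of the fingertips in the tool frame, in m); z points along the fingers, y is the line along which they close (so a half turn about z gives the same grasp; the last joint's range is limited). The gripper opens to 85 mm and grips with 20 to 120 N. Pads are 22 mm wide; open, the fingers measure 114 mm over their backs; the gripper's body (76 mm by 85 mm) begins 54 mm behind the grasp point. The pads swing forward as they close: fully open they stand 13 mm farther back than shut.
Start: joints at [-0.992, 0.385, 0.008, 0, -1.194, -0.259], TCP at [0.197, -0.593, 0.248] pointing down, gripper open.
Joint ranges: [-3.14, 3.14], [-1.21, 2.06], [-1.07, 1.41], [-3.16, 2.05], [-2.99, -0.16], [-3.1, 3.1]. Speed limits (rad/s): [2.79, 2.79, 3.14, 3.14, 3.14, 3.14].

### API

Orientations are given as [roll, pitch, yaw] about the fixed x, y, z axes, in that order (R = Rz(yaw) Ry(pitch) Rx(roll)).
In Python, from plant import robot gives the robot as it stands. The module is installed in compiled form; this text tells all that it offers.
- The arm moves only by the tool carry_out, never from a script. Its argument "moves" is a list of rows, each an object with "delta_pos": the shift along the tool's x, y, z in mm, a list of three; "turn": the turn about the tool's z in degrees. In form: [{"delta_pos": [x, y, z], "turn": turn}, ...]. A call has 1 to 5 rows; each row is the pose to reach, as a shift and turn from the pose commanded when the call began, along the tool's axes at that moment; what a row does not reach only later rows make up. A row lasts 1/8 s, in which the tool goes at most 62.5 mm and 10.7 degrees, less where a joint would pass 70% of its speed; a pose out of reach is approached as far as the arm can. A call with a gripper value outside its range is refused whole. "gripper" is the opening, from -1 (shut) to 1 (fully open), set as the call begins (left out, the last holds). The fingers move at their own pace and stop on an object; the grip force is fixed at half the most. Time passes only in rows, so rows that repeat a pose let the fingers close. It gives the time, the measured TCP pose, the force, the opening and the grip force at its end, in the units of the state.
- robot.get_state(): the state, without advancing time (a new reading comes with each control period).
- robot.get_image(name): name is "scene" or "top" or "wrist"; returns the picture (384x512x3 uint8, blue, green, red); there is no depth.
- robot.calibration(name): a dict with "fovy" (degrees; the focal length in pixels is half the picture's height over the tangent of half this angle, whatever the lens; pixels are square), "cx", "cy" (the principal point, pixels), "rvec" (rotation vector, rad) and "tvec" (3), from world to camera coordinates, as OpenCV has them. Camera axes: x right, y down, z forward; pixel columns grow to the right and rows downward; lengths in m; the calibration is good to about 2 mm. A picture is of the moment at which its call begins: read the wrist's pose just before it. calibration takes no time and is no camera call; for the wrist camera it gives the pose at the moment of the call.
- robot.job_done(): hands the job in; it is judged then, once.
The state is a dict: "t": time; "joints": joint angles; "dq": joint speeds; "joint_torque": joint torques, N m; "position": TCP position; "eef_rot": TCP orientation; "wrist_force": force on the tool from outside, world axes, zero at the start; "ft_torque": the same for the moment, N m; "width": finger opening in m; "gripper_force": force on a finger pad.
Only numpy, scipy, OpenCV 4.12 (cv2) and the standard library are available. Lean on these libraries where they do the work, as an engineer would, in place of code of your own. Each camera call takes 0.05 s, during which the arm holds its last target. There are 200 camera calls.

## Working session

There is one attempt and no reset: what is moved stays moved. The work goes in short steps, Python scripts to look and compute and a tool call to move; the robot and the scene stay as the last step left them, time stands still between calls to the robot, and variables do not carry over. Pictures are saved under pics/ and viewed, at most 14 in all, crops included, and the job is handed in when it is done.

Besides the shell and the picture viewer there is one more tool, called after ">>>" by a JSON object that holds its "name" and its "arguments", one argument or row to a line. carry_out: Moves the arm, as the interface text tells. Its arguments: {"type":"object","properties":{"moves":{"type":"array"},"gripper":{"type":"number"}},"required":["moves"]}

```bash
mkdir -p pics
python3 - <<'E'
from plant import robot
import cv2
for n in("top","scene"):
    cv2.imwrite(f"pics/{n}0.png",robot.get_image(n)); print(n,robot.calibration(n))
print(robot.get_state(),robot.nose_length)
E
```

```text
top {'fovy': 46.84341574283079, 'cx': 258.32193645753557, 'cy': 188.98825167002008, 'rvec': array([ 2.15528702, -2.15563776,  0.1272216 ]), 'tvec': array([-1.03519719e-03,  5.92101253e-01,  1.19394816e+00])}
scene {'fovy': 51.84365235591548, 'cx': 255.9395883678365, 'cy': 192.47012346331417, 'rvec': array([ 1.90601387,  1.39457839, -0.63475049]), 'tvec': array([-0.15879673, -0.32430825,  1.61426226])}
{'t': 0.1, 'joints': array([-9.92391504e-01,  3.85502307e-01,  6.75068973e-03, -4.16123599e-04,
       -1.19404552e+00, -2.58619631e-01]), 'dq': array([-0.00139565, -0.00247541,  0.00182053,  0.00214547,  0.0015664 ,
       -0.00012225]), 'joint_torque': array([ 1.68873999e-04, -3.93320274e+01,  1.88929492e+01,  4.19797406e+00,
       -2.57364416e-03,  1.41628141e-05]), 'position': array([ 0.19634041, -0.59283114,  0.24731547]), 'eef_rot': array([ 3.13955948e+00, -1.37932425e-04, -2.82196080e+00]), 'wrist_force': array([0.32203615, 0.3427497 , 0.47334976]), 'ft_torque': array([ 0.00833682, -0.03854496,  0.02814334]), 'gripper_force': 0.0, 'width': 0.08531730598865075} 0.017
```

View pics/top0.png

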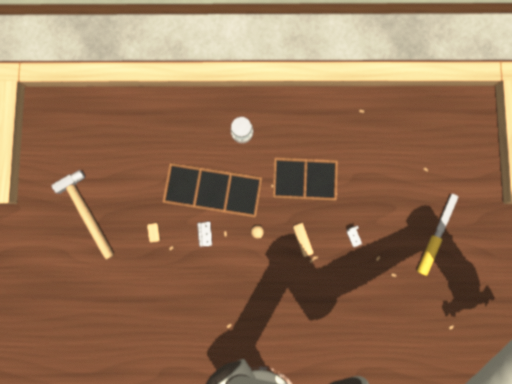

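View pics/scene0.png

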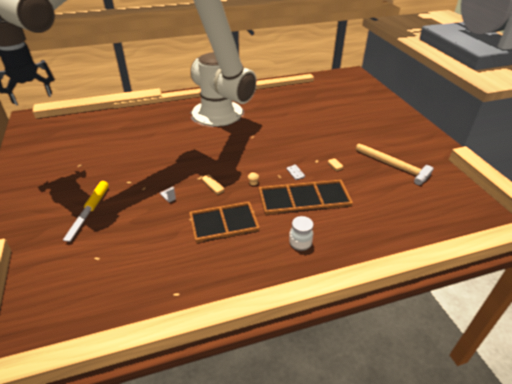

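Top view: the door tray is at about (212,190) and the frame tray at (305,179). Short tenon (153,233), hinge (205,234), knob (257,232), long tenon (303,239), bracket (354,237). I'll enlarge the picture and segment it.

```bash
cat > h.py <<'E'
import numpy as np, cv2
from plant import robot
def cam(n):
    c=robot.calibration(n); f=192/np.tan(np.radians(c['fovy']/2))
    return dict(K=np.array([[f,0,c['cx']],[0,f,c['cy']],[0,0,1]]),R=cv2.Rodrigues(c['rvec'])[0],t=np.array(c['tvec']))
def toworld(c,uv,z):
    uv=np.atleast_2d(uv).astype(float)
    d=np.c_[uv,np.ones(len(uv))]@np.linalg.inv(c['K']).T@c['R']; o=-c['R'].T@c['t']
    return (o+d*((z-o[2])/d[:,2])[:,None])[:,:2]
def proj(c,P):
    q=np.atleast_2d(P)@c['R'].T+c['t']; q=q@c['K'].T; return q[:,:2]/q[:,2:]
E
python3 - <<'E'
from h import *
im=cv2.imread("pics/top0.png"); c=cam("top")
g=cv2.resize(im[150:270,140:370],None,fx=3.4,fy=3.4,interpolation=cv2.INTER_CUBIC); cv2.imwrite("pics/top0c.png",g)
def rect(m,z,name):
    k,_,=cv2.findContours(m,cv2.RETR_EXTERNAL,cv2.CHAIN_APPROX_NONE)
    for q in k:
        if cv2.contourArea(q)<25: continue
        w=toworld(c,q[:,0,:],z).astype(np.float32); (x,y),s,a=cv2.minAreaRect(w)
        print(name,np.round([x,y],4),np.round(s,4),round(a,1),q[:,0].mean(0).round())
hsv=cv2.cvtColor(im,cv2.COLOR_BGR2HSV)
roi=np.zeros(im.shape[:2],np.uint8); roi[150:262,120:375]=255
dark=((hsv[...,2]<60)&(hsv[...,1]<110)).astype(np.uint8)*255&roi
dark[205:]=0 if False else dark[205:]
rect(dark,.005,'dark')
pale=((im[...,1]>135)).astype(np.uint8)*255&roi; pale[:215]=0
rect(pale,.012,'pale')
E
```

```text
dark [0.58   0.0444] [0.0705 0.0907] 80.4 [242. 195.]
dark [0.5942 0.1308] [0.0703 0.091 ] 81.1 [212. 190.]
dark [0.6078 0.2177] [0.0705 0.0911] 80.8 [182. 185.]
dark [ 0.6235 -0.1769] [0.0686 0.0898] 88.8 [320. 180.]
dark [ 0.6275 -0.0903] [0.0702 0.0905] 87.0 [289. 178.]
pale [0.4725 0.0013] [0.0308 0.0306] 90.0 [257. 232.]
pale [ 0.4616 -0.2675] [0.0553 0.0343] 10.6 [354. 236.]
pale [ 0.4533 -0.1259] [0.0919 0.0299] 20.0 [303. 238.]
pale [0.473 0.294] [0.0525 0.0312] 9.4 [153. 232.]
pale [0.469 0.15 ] [0.0697 0.0378] 5.4 [204. 234.]
```

View pics/top0c.png

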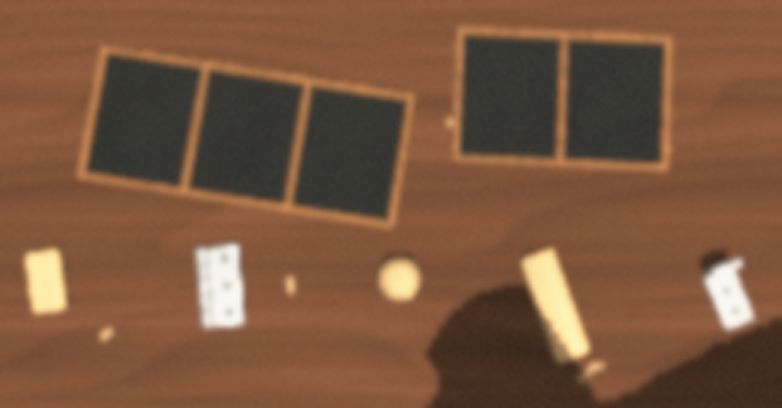

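Trays and pieces agree with the sizes given. Frame tray: yaw -2.6°, compartments at (0.6275,-0.090) and (0.6235,-0.177). Door tray: yaw -9°. The bracket's upright is at its far (+x) end. Next I move over the long tenon.

```bash
cat >> h.py <<'E'
def plan(x,y,z,yawdeg):
    s=robot.get_state(); p=s['position']; yaw=s['eef_rot'][2]
    d=(np.array([x,y,z])-p)*1000; c,n=np.cos(yaw),np.sin(yaw)
    t=(-(yawdeg-np.degrees(yaw))+90)%180-90
    print('delta',np.round([c*d[0]+n*d[1],n*d[0]-c*d[1],-d[2]],1),'turn',round(t,1),'| at',p.round(4),'yaw',round(np.degrees(yaw),1),'q6',s['joints'][5].round(2),'w',round(s['width'],4),'t',round(s['t'],1))
E
python3 -c "
from h import *
plan(.453,-.126,.2,20)"
```

```text
delta [-390.3  362.5   47.3] turn -1.7 | at [ 0.1963 -0.5928  0.2473] yaw -161.7 q6 -0.26 w 0.0853 t 0.1
```

>>> {"name": "carry_out", "arguments": {
  "moves": [
    {"delta_pos":[-210,195,20],"turn":0},
    {"delta_pos":[-210,195,20],"turn":0},
    {"delta_pos":[-210,195,20],"turn":0},
    {"delta_pos":[-210,195,20],"turn":0},
    {"delta_pos":[-210,195,20],"turn":0}
  ]
}}

```text
t: 0.72
position: [0.335, -0.3397, 0.228]
eef_rot: [3.141, -0.0, -2.82]
wrist_force: [0.8, 0.4, 0.5]
width: 0.0856
gripper_force: 0.0
```

>>> {"name": "carry_out", "arguments": {
  "moves": [
    {"delta_pos":[-180,168,27],"turn":-2},
    {"delta_pos":[-180,168,27],"turn":-2},
    {"delta_pos":[-180,168,27],"turn":-2},
    {"delta_pos":[-180,168,27],"turn":-2},
    {"delta_pos":[-180,168,27],"turn":-2}
  ]
}}

```text
t: 1.35
position: [0.4538, -0.123, 0.2006]
eef_rot: [3.141, -0.001, -2.781]
wrist_force: [-0.3, -0.1, 0.9]
width: 0.085
gripper_force: 0.0
```

Run:
```python
from h import *
plan(.453,-.126,.1,20)
c=cam("wrist"); im=robot.get_image("wrist"); cv2.imwrite("pics/w1.png",im)
print(c['R'].round(3), (-c['R'].T@c['t']).round(3))
np.savez('w1.npz',**c)
```

```text
delta [  1.8  -2.5 100.6] turn 0.7 | at [ 0.4538 -0.123   0.2006] yaw -159.3 q6 -1.29 w 0.085 t 1.4
[[-0.354  0.935  0.   ]
 [ 0.884  0.334  0.328]
 [ 0.306  0.116 -0.945]] [ 0.374 -0.153  0.326]
```

View pics/w1.png

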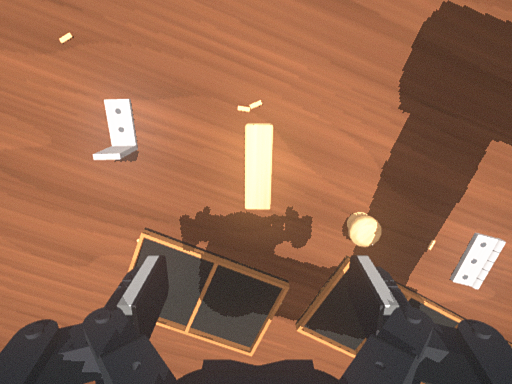

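The wrist picture shows the long tenon (245–272, 124–210), the bracket's flat leg (105–136, 99–150) with its upright at (95–136, 147–160), the knob (363,229) and the hinge (478,262). Chips lie near (250,105).

Run:
```python
from h import *
c=dict(np.load('w1.npz')); im=cv2.imread('pics/w1.png')
m=((im[...,1]>150)).astype(np.uint8)*255
k,_=cv2.findContours(m,cv2.RETR_EXTERNAL,cv2.CHAIN_APPROX_NONE)
for q in k:
    if cv2.contourArea(q)<300: continue
    w=toworld(c,q[:,0,:],.014).astype(np.float32); r=cv2.minAreaRect(w); print(q[:,0].mean(0).round(),np.round(r[0],4),np.round(r[1],4),round(r[2],1))
b=toworld(c,[(105,100),(130,99),(135,147),(111,150)],.005); print(b.round(4),np.hypot(*np.diff(b,axis=0).T))
ax=(b[2]+b[3]-b[0]-b[1])/2; print('bracket yaw',np.degrees(np.arctan2(ax[1],ax[0])),'far end mid',(b[0]+b[1])/2)
cv2.imwrite('pics/w1b.png',cv2.resize(im[85:175,75:155],None,fx=6,fy=6,interpolation=cv2.INTER_CUBIC))
plan(.453,-.126,.02,20)
```

```text
[214. 333.] [ 0.6502 -0.1059] [0.1262 0.0615] 87.5
[379. 286.] [0.5303 0.0563] [0.0901 0.0187] 47.8
[136. 286.] [ 0.6297 -0.2067] [0.0187 0.0901] 83.7
[479. 260.] [0.466  0.1459] [0.0668 0.0369] 6.1
[362. 227.] [0.4751 0.0072] [0.0395 0.0295] 12.3
[258. 166.] [ 0.4513 -0.1234] [0.0899 0.0282] 20.0
[115. 131.] [ 0.4661 -0.2706] [0.0578 0.0454] 20.7
[[ 0.4424 -0.2855]
 [ 0.4329 -0.263 ]
 [ 0.4772 -0.2474]
 [ 0.4889 -0.2696]] [0.02440862 0.0469977  0.02509213]
bracket yaw 19.135183857916264 far end mid [ 0.43760259 -0.27427794]
delta [  0.4  -1.5 180.7] turn 0.5 | at [ 0.4529 -0.1245  0.2007] yaw -159.5 q6 -1.29 w 0.0852 t 1.4
```

View pics/w1b.png

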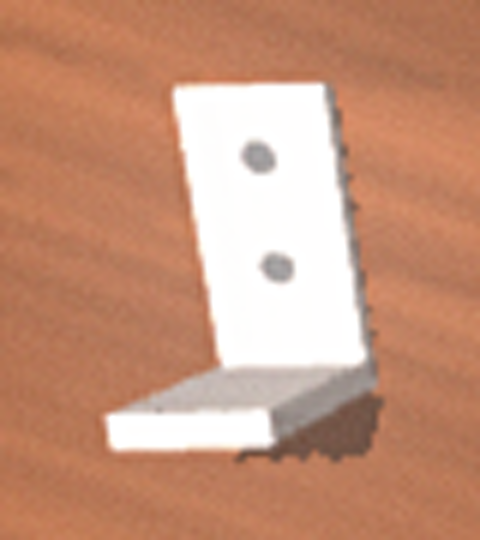

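>>> {"name": "carry_out", "arguments": {
  "moves": [
    {"delta_pos":[-1,-2,60],"turn":0.5},
    {"delta_pos":[-1,-2,120],"turn":0.5},
    {"delta_pos":[-1,-2,160],"turn":0.5},
    {"delta_pos":[-1,-2,179],"turn":0.5},
    {"delta_pos":[-1,-2,179],"turn":0.5}
  ]
}}

```text
t: 2.02
position: [0.4526, -0.1288, 0.0211]
eef_rot: [3.14, -0.004, -2.798]
wrist_force: [0.4, -0.5, -0.2]
width: 0.0857
gripper_force: 0.0
```

>>> {"name": "carry_out", "arguments": {
  "moves": [
    {"delta_pos":[0,0,0],"turn":0},
    {"delta_pos":[0,0,0],"turn":0},
    {"delta_pos":[0,0,0],"turn":0},
    {"delta_pos":[0,0,0],"turn":0},
    {"delta_pos":[0,0,0],"turn":0}
  ],
  "gripper": -1
}}

```text
t: 2.65
position: [0.4548, -0.1276, 0.0235]
eef_rot: [-3.141, 0.002, -2.795]
wrist_force: [-1.8, 1.1, 4.8]
width: 0.0258
gripper_force: 59.2
```

Run:
```python
from h import *
s=robot.get_state();print(s['wrist_force'],s['gripper_force'])
plan(.6275,-.0903,.1,-2.6)
c=dict(np.load('w1.npz'))
f=toworld(c,[(104.2,99.3),(129.7,99),(135.8,145.3),(111.2,146)],.005)
u=toworld(c,[(92.8,153.8),(119.7,153.3),(120.8,159.5),(93.7,160)],.045)
for b in(f,u): print(b.round(4).tolist(),b.mean(0).round(4),cv2.minAreaRect(b.astype(np.float32)))
```

```text
[-1.77577669  1.12233391  4.77493422] 59.19559121131897
delta [-175.1  -23.6  -76.5] turn 22.5 | at [ 0.4548 -0.1276  0.0235] yaw -160.1 q6 -1.3 w 0.0258 t 2.6
[[0.442, -0.2864], [0.433, -0.2633], [0.4752, -0.2471], [0.4847, -0.2703]] [ 0.4587 -0.2668] ((0.4588450789451599, -0.26680466532707214), (0.04582039639353752, 0.025112994015216827), 21.035486221313477)
[[0.4838, -0.2697], [0.4748, -0.2472], [0.48, -0.245], [0.4891, -0.2678]] [ 0.4819 -0.2574] ((0.4819345474243164, -0.25744348764419556), (0.005691192112863064, 0.02455504611134529), 21.795778274536133)
```

>>> {"name": "carry_out", "arguments": {
  "moves": [
    {"delta_pos":[0,0,-50],"turn":0},
    {"delta_pos":[-40,-6,-80],"turn":6},
    {"delta_pos":[-90,-12,-80],"turn":12},
    {"delta_pos":[-140,-18,-80],"turn":18},
    {"delta_pos":[-174,-22,-80],"turn":22.5}
  ]
}}

```text
t: 3.28
position: [0.6273, -0.0886, 0.1027]
eef_rot: [3.141, 0.001, 3.093]
wrist_force: [-0.2, -0.0, -0.3]
width: 0.0261
gripper_force: 59.4
```

Run:
```python
from h import *
plan(.6275,-.0903,.028,-2.6)
c=cam("wrist"); im=robot.get_image("wrist"); cv2.imwrite("pics/w2.png",im); np.savez('w2.npz',**c)
plan(.6275,-.0903,.028,-2.6)
```

```text
delta [-0.2 -1.7 74.7] turn -0.2 | at [ 0.6273 -0.0886  0.1027] yaw 177.2 q6 -1.73 w 0.0261 t 3.3
delta [ 3.6 -2.5 74.6] turn -0.2 | at [ 0.6313 -0.0879  0.1026] yaw 177.2 q6 -1.74 w 0.0261 t 3.3
```

View pics/w2.png

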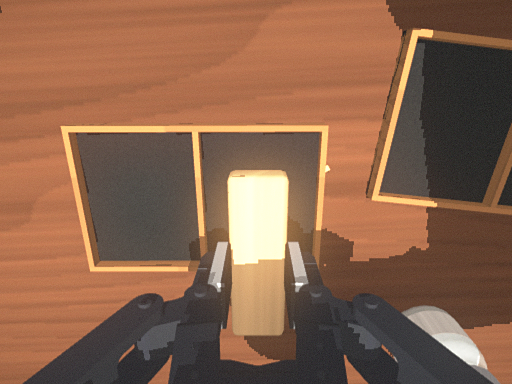

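Tenon held and centred between the pads, and aligned with the tray. The tray's near rim corners are at (62,128) and (328,127), and the divider is at (197,130). I check those against the tray pose before lowering.

Run:
```python
from h import *
c=dict(np.load('w2.npz')); w=toworld(c,[(62,128),(328,127),(197,128),(236,174),(287,174)],.014); print(w.round(4))
a=np.radians(-2.6); R=np.array([[np.cos(a),-np.sin(a)],[np.sin(a),np.cos(a)]])
for p in[(-.056,-.089),(-.056,.089),(-.056,0)]: print((R@p+[.6255,-.1336]).round(4))
print('jar',toworld(cam('top'),[(241,125)],.075))
plan(.6275,-.0903,.028,-2.6)
```

```text
[[ 0.5654 -0.2162]
 [ 0.5732 -0.0393]
 [ 0.5697 -0.1264]
 [ 0.6027 -0.1027]
 [ 0.6044 -0.0671]]
[ 0.5655 -0.22  ]
[ 0.5736 -0.0422]
[ 0.5696 -0.1311]
jar [[0.76389091 0.04612331]]
delta [ 3.6 -2.5 74.6] turn -0.2 | at [ 0.6313 -0.0879  0.1026] yaw 177.2 q6 -1.74 w 0.0261 t 3.3
```

>>> {"name": "carry_out", "arguments": {
  "moves": [
    {"delta_pos":[2,0,40],"turn":0},
    {"delta_pos":[2,0,65],"turn":0},
    {"delta_pos":[2,0,74],"turn":0},
    {"delta_pos":[2,0,74],"turn":0},
    {"delta_pos":[2,0,74],"turn":0}
  ]
}}

```text
t: 3.95
position: [0.6238, -0.0891, 0.0291]
eef_rot: [3.141, 0.002, 3.095]
wrist_force: [0.7, -0.1, 0.1]
width: 0.026
gripper_force: 59.4
```

>>> {"name": "carry_out", "arguments": {
  "moves": [
    {"delta_pos":[0,0,0],"turn":0},
    {"delta_pos":[0,0,0],"turn":0},
    {"delta_pos":[0,0,0],"turn":0},
    {"delta_pos":[0,0,-40],"turn":0},
    {"delta_pos":[0,0,-100],"turn":0}
  ],
  "gripper": -0.05
}}

```text
t: 4.58
position: [0.622, -0.0893, 0.1272]
eef_rot: [-3.141, -0.006, 3.095]
wrist_force: [1.4, 0.7, 1.1]
width: 0.0407
gripper_force: 0.0
```

```bash
python3 -c "
from h import *
plan(.482,-.257,.13,-69)"
```

```text
delta [ 132.  -174.1   -2.8] turn 66.3 | at [ 0.622  -0.0893  0.1272] yaw 177.3 q6 -1.73 w 0.0407 t 4.6
```

>>> {"name": "carry_out", "arguments": {
  "moves": [
    {"delta_pos":[132,-174,-20],"turn":-53},
    {"delta_pos":[132,-174,-20],"turn":-53},
    {"delta_pos":[132,-174,-20],"turn":-53},
    {"delta_pos":[132,-174,-20],"turn":-53},
    {"delta_pos":[132,-174,-20],"turn":-53}
  ]
}}

```text
t: 5.2
position: [0.4817, -0.2586, 0.1489]
eef_rot: [-3.141, 0.0, -2.261]
wrist_force: [0.6, 0.3, -0.1]
width: 0.0403
gripper_force: 0.0
```

>>> {"name": "carry_out", "arguments": {
  "moves": [
    {"delta_pos":[0,0,0],"turn":-53},
    {"delta_pos":[0,0,0],"turn":-53},
    {"delta_pos":[0,0,0],"turn":-53},
    {"delta_pos":[0,0,0],"turn":-53},
    {"delta_pos":[0,0,0],"turn":-53}
  ]
}}

```text
t: 5.82
position: [0.4833, -0.2568, 0.1484]
eef_rot: [-3.142, 0.0, -1.332]
wrist_force: [0.5, 0.2, 0.8]
width: 0.0408
gripper_force: 0.0
```

```bash
python3 -c "
from h import *
plan(.482,-.257,.03,-69)
c=cam('wrist'); im=robot.get_image('wrist'); cv2.imwrite('pics/w3.png',im); np.savez('w3.npz',**c)
plan(.482,-.257,.03,-69)
"
```

```text
delta [ -0.2   1.3 118.4] turn -7.3 | at [ 0.4833 -0.2568  0.1484] yaw -76.3 q6 0.43 w 0.0408 t 5.8
delta [ -0.2   1.3 118.4] turn -7.1 | at [ 0.4833 -0.2569  0.1484] yaw -76.1 q6 0.43 w 0.0406 t 5.9
```

View pics/w3.png

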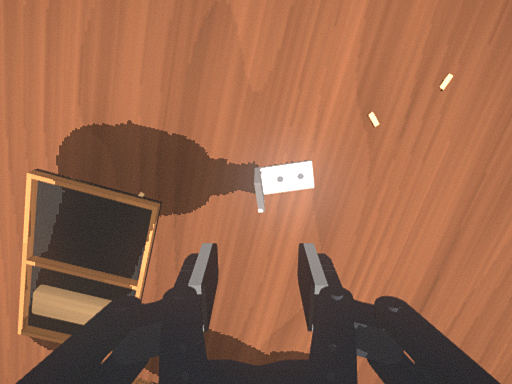

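The tenon lies flat in its compartment. The bracket's flat leg is at (262–315, 162–195), with the upright on the left end, its top at about (262,212). I fit the bracket model to these corners.

Run:
```python
from h import *
c=dict(np.load('w3.npz')); im=cv2.imread('pics/w3.png')
f=toworld(c,[(312.5,161.5),(314.5,188.5)],.005); print(f.round(4), np.linalg.norm(f[0]-f[1]))
d=f[0]-f[1]; 
print('yaw',np.degrees(np.arctan2(d[1],d[0]))+90,np.degrees(np.arctan2(d[1],d[0]))-90)
from scipy.optimize import minimize
# silhouette fit
hsv=cv2.cvtColor(im,cv2.COLOR_BGR2HSV); m=np.zeros(im.shape[:2],np.uint8)
sub=(hsv[150:220,245:325,1]<90)&(hsv[150:220,245:325,2]>90); m[150:220,245:325]=sub*255
V=lambda x0,x1,z0,z1:[(x,y,z) for x in(x0,x1) for y in(-.012,.012) for z in(z0,z1)]
def mask(p):
    a=p[2]; R=np.array([[np.cos(a),-np.sin(a),0],[np.sin(a),np.cos(a),0],[0,0,1]]); o=np.zeros(m.shape,np.uint8)
    for B in(V(-.025,.025,0,.005),V(.02,.025,0,.045)):
        q=proj(c,np.array(B)@R.T+[p[0],p[1],0]); cv2.fillConvexPoly(o,np.int32(np.round(cv2.convexHull(np.float32(q))*16)),255,shift=4)
    return o
cost=lambda v:int(((mask([v[0]/1e3,v[1]/1e3,v[2]/50]))!=m).sum())
best=min((minimize(cost,[460+i,-266+j,18.3],method='Nelder-Mead',options=dict(initial_simplex=np.array([460+i,-266+j,18.3])+np.array([[0,0,0],[4,0,0],[0,4,0],[0,0,3]]))) for i in(-3,0,3) for j in(-3,0,3)),key=lambda r:r.fun)
x,y,a=best.x[0]/1e3,best.x[1]/1e3,best.x[2]/50
print(best.fun,m.sum()//255,x,y,np.degrees(a)); ux,uy=x+.0225*np.cos(a),y+.0225*np.sin(a); print('upright',ux,uy)
plan(ux,uy,.03,np.degrees(a)-90)
```

```text
[[ 0.4409 -0.2868]
 [ 0.4319 -0.2636]] 0.02485633329435193
yaw 21.056777012358438 -158.94322298764155
85.0 1903 0.4605804810669225 -0.2664336742653545 22.027524139161848
upright 0.48143806637584546 -0.2579950052304296
delta [  0.6   2.1 118.4] turn -8.2 | at [ 0.4833 -0.2569  0.1484] yaw -76.1 q6 0.43 w 0.0406 t 5.9
```

>>> {"name": "carry_out", "arguments": {
  "moves": [
    {"delta_pos":[1,2,20],"turn":-8},
    {"delta_pos":[1,2,70],"turn":-8},
    {"delta_pos":[1,2,105],"turn":-8},
    {"delta_pos":[1,2,118],"turn":-8},
    {"delta_pos":[1,2,118],"turn":-8}
  ]
}}

```text
t: 6.5
position: [0.4817, -0.2584, 0.0301]
eef_rot: [3.141, 0.0, -1.199]
wrist_force: [0.7, -0.5, 0.1]
width: 0.0404
gripper_force: 0.0
```

>>> {"name": "carry_out", "arguments": {
  "moves": [
    {"delta_pos":[0,0,0],"turn":0},
    {"delta_pos":[0,0,0],"turn":0},
    {"delta_pos":[0,0,0],"turn":0},
    {"delta_pos":[0,0,0],"turn":0},
    {"delta_pos":[0,0,0],"turn":0}
  ],
  "gripper": -1
}}

```text
t: 7.12
position: [0.4828, -0.2586, 0.0318]
eef_rot: [-3.139, -0.002, -1.198]
wrist_force: [-0.2, 0.6, 6.2]
width: 0.0043
gripper_force: 59.7
```

```bash
python3 -c "
from h import *
plan(.482,-.257,.1,-69)
# bracket origin to compartment (.6235,-.175), yaw -2.6; upright +22.5mm
a=np.radians(-2.6)
plan(.6235+.0225*np.cos(a),-.175+.0225*np.sin(a),.12,-92.6)
"
```

```text
delta [ -1.8   0.2 -68.2] turn 0.3 | at [ 0.4828 -0.2586  0.0318] yaw -68.7 q6 0.57 w 0.0043 t 7.1
delta [ -17.5 -182.   -88.2] turn 23.9 | at [ 0.4828 -0.2586  0.0318] yaw -68.7 q6 0.57 w 0.0043 t 7.1
```

>>> {"name": "carry_out", "arguments": {
  "moves": [
    {"delta_pos":[0,0,-40],"turn":0},
    {"delta_pos":[-5,-50,-70],"turn":8},
    {"delta_pos":[-11,-110,-70],"turn":16},
    {"delta_pos":[-17,-165,-70],"turn":24},
    {"delta_pos":[-17,-182,-70],"turn":24}
  ]
}}

```text
t: 7.75
position: [0.6475, -0.1743, 0.0999]
eef_rot: [-3.141, 0.0, -1.616]
wrist_force: [-0.4, 0.5, -0.8]
width: 0.0041
gripper_force: 58.8
```

>>> {"name": "carry_out", "arguments": {
  "moves": [
    {"delta_pos":[0,0,35],"turn":0},
    {"delta_pos":[0,0,55],"turn":0},
    {"delta_pos":[0,0,64],"turn":0},
    {"delta_pos":[0,0,64],"turn":0},
    {"delta_pos":[0,0,64],"turn":0}
  ]
}}

```text
t: 8.38
position: [0.6453, -0.1762, 0.037]
eef_rot: [-3.141, 0.0, -1.618]
wrist_force: [-1.1, 1.8, 1.6]
width: 0.0044
gripper_force: 59.3
```

>>> {"name": "carry_out", "arguments": {
  "moves": [
    {"delta_pos":[0,0,0],"turn":0},
    {"delta_pos":[0,0,0],"turn":0},
    {"delta_pos":[0,0,0],"turn":0},
    {"delta_pos":[0,0,-50],"turn":0},
    {"delta_pos":[0,0,-110],"turn":0}
  ],
  "gripper": -0.2
}}

```text
t: 9.0
position: [0.6442, -0.1763, 0.1459]
eef_rot: [3.138, -0.0, -1.618]
wrist_force: [0.8, 0.5, 0.3]
width: 0.0344
gripper_force: 0.0
```

```bash
python3 -c "
from h import *
plan(.473,0.294,.15,10)
im=robot.get_image('wrist'); cv2.imwrite('pics/w4.png',im)
"
```

```text
delta [-461.8  193.    -4.1] turn 77.3 | at [ 0.6442 -0.1763  0.1459] yaw -92.7 q6 -0.02 w 0.0344 t 9.0
```

View pics/w4.png

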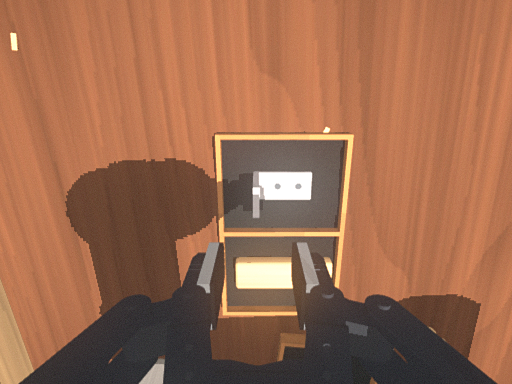

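Frame kit is done: bracket (283,186) and tenon (283,272) each lie flat in their own compartment. Now the door kit, starting from a view over the hinge.

```bash
python3 -c "
from h import *
plan(.467,0.147,.2,6)"
```

```text
delta [-316.1  196.7  -42.5] turn 81.5 | at [ 0.6494 -0.1775  0.1575] yaw -92.5 q6 -0.02 w 0.0341 t 9.1
```

>>> {"name": "carry_out", "arguments": {
  "moves": [
    {"delta_pos":[-40,30,-40],"turn":-10},
    {"delta_pos":[-80,60,-40],"turn":-20},
    {"delta_pos":[-120,90,-40],"turn":-30},
    {"delta_pos":[-160,110,-40],"turn":-40},
    {"delta_pos":[-200,130,-40],"turn":-50}
  ],
  "gripper": 0.2
}}

```text
t: 9.68
position: [0.5238, 0.0307, 0.1866]
eef_rot: [-3.141, -0.001, -0.739]
wrist_force: [1.9, 1.4, -0.1]
width: 0.051
gripper_force: 0.0
```

```bash
python3 -c "
from h import *
plan(.467,0.147,.2,6)"
```

```text
delta [-120.3  -47.6  -13.4] turn -48.4 | at [0.5238 0.0307 0.1866] yaw -42.4 q6 0.46 w 0.051 t 9.7
```

>>> {"name": "carry_out", "arguments": {
  "moves": [
    {"delta_pos":[-40,-16,-13],"turn":-10},
    {"delta_pos":[-80,-32,-13],"turn":-20},
    {"delta_pos":[-120,-48,-13],"turn":-30},
    {"delta_pos":[-120,-48,-13],"turn":-40},
    {"delta_pos":[-120,-48,-13],"turn":-48}
  ],
  "gripper": 0.2
}}

```text
t: 10.3
position: [0.4685, 0.1469, 0.1994]
eef_rot: [-3.141, -0.001, 0.099]
wrist_force: [0.1, 0.9, -0.4]
width: 0.0513
gripper_force: 0.0
```

```bash
python3 -c "
from h import *
c=cam('wrist'); im=robot.get_image('wrist'); cv2.imwrite('pics/w5.png',im); np.savez('w5.npz',**c)
plan(.467,0.147,.02,6)
m=((im[...,1]>150)).astype(np.uint8)*255
k,_=cv2.findContours(m,cv2.RETR_EXTERNAL,cv2.CHAIN_APPROX_NONE)
for q in k:
    if cv2.contourArea(q)<300: continue
    for z in(.007,.014,.022):
        w=toworld(c,q[:,0,:],z).astype(np.float32); r=cv2.minAreaRect(w); print(q[:,0].mean(0).round(),np.round(r[0],4),np.round(r[1],4),round(r[2],1))
"
```

```text
delta [ -1.6  -0.5 179.4] turn -0.2 | at [0.4687 0.1467 0.1994] yaw 5.8 q6 1.04 w 0.0515 t 10.3
[186. 270.] [0.3381 0.218 ] [0.0171 0.0713] 79.0
[186. 270.] [0.3428 0.2166] [0.0168 0.0697] 79.0
[186. 270.] [0.3482 0.215 ] [0.0163 0.0679] 79.0
[328. 270.] [0.3551 0.0515] [0.0722 0.0163] 22.5
[328. 270.] [0.3595 0.0538] [0.0706 0.0159] 22.5
[328. 270.] [0.3644 0.0564] [0.0688 0.0155] 22.5
[396. 177.] [ 0.4693 -0.0007] [0.0429 0.036 ] 87.1
[396. 177.] [0.4711 0.0027] [0.042  0.0352] 87.1
[396. 177.] [0.4732 0.0066] [0.0409 0.0343] 87.1
[263. 172.] [0.4614 0.145 ] [0.1006 0.0798] 36.2
[263. 172.] [0.4634 0.1452] [0.0984 0.078 ] 36.2
[263. 172.] [0.4657 0.1455] [0.0959 0.076 ] 36.2
[108. 150.] [0.4705 0.2985] [0.0515 0.0282] 9.5
[108. 150.] [0.4723 0.2953] [0.0504 0.0276] 9.5
[108. 150.] [0.4743 0.2917] [0.0491 0.0269] 9.5
[488.  53.] [ 0.5981 -0.0515] [0.0783 0.0357] 27.0
[488.  53.] [ 0.5971 -0.0469] [0.0766 0.0349] 27.0
[488.  53.] [ 0.5959 -0.0417] [0.0746 0.034 ] 27.0
[403.  76.] [0.5788 0.0418] [0.0891 0.1156] 81.0
[403.  76.] [0.5782 0.0443] [0.0872 0.113 ] 81.0
[403.  76.] [0.5775 0.0471] [0.0849 0.1101] 81.0
```

View pics/w5.png

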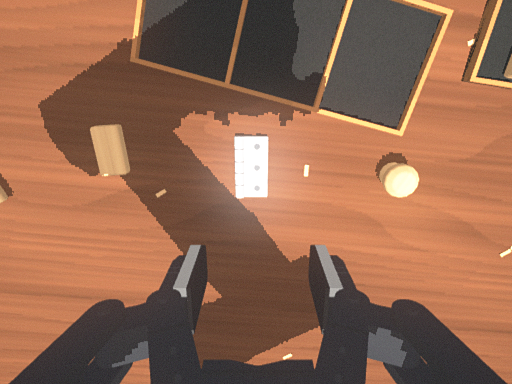

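Hinge corners are at (236–268, 136–198), knob head at (401,181), short tenon at (109,150). The door tray's near rim runs from (131,61) to (403,135).

```bash
python3 -c "
from h import *
c=dict(np.load('w5.npz'))
r=toworld(c,[(236,136),(268,137),(268,198),(236,198)],.008);print(r.round(4),r.mean(0),cv2.minAreaRect(r.astype(np.float32)))
print('knob',toworld(c,[(401,181)],.022))
w=toworld(c,[(131,61),(403,135)],.014);print(w,np.linalg.norm(w[0]-w[1]))
e=(w[0]-w[1])/np.linalg.norm(w[0]-w[1]); x=np.array([e[1],-e[0]]); print('tray yaw',np.degrees(np.arctan2(x[1],x[0])))
o=w.mean(0)+.056*x; print([ (o+e*k).round(4) for k in(-.087,0,.087)])
plan(.467,0.146,.018,6)
"
```

```text
[[0.4988 0.1712]
 [0.501  0.1395]
 [0.4367 0.1323]
 [0.4333 0.1661]] [0.46748681 0.1522931 ] ((0.46771475672721863, 0.15250587463378906), (0.06566493958234787, 0.03396022692322731), 5.74358606338501)
knob [[0.4730349  0.00355006]]
[[0.55788012 0.27077498]
 [0.5170856  0.00919381]] 0.26474308699314086
tray yaw -8.864079815544548
[array([0.5794, 0.0454]), array([0.5928, 0.1314]), array([0.6062, 0.2173])]
delta [ -1.7   0.5 181.4] turn -0.2 | at [0.4687 0.1467 0.1994] yaw 5.8 q6 1.04 w 0.0515 t 10.3
```

```bash
python3 -c "
from h import *
plan(.4677,0.152,.018,5.9)"
```

```text
delta [ -0.4  -5.4 181.4] turn -0.1 | at [0.4687 0.1467 0.1994] yaw 5.8 q6 1.04 w 0.0515 t 10.3
```

>>> {"name": "carry_out", "arguments": {
  "moves": [
    {"delta_pos":[0,-5,60],"turn":0},
    {"delta_pos":[0,-5,120],"turn":0},
    {"delta_pos":[0,-5,160],"turn":0},
    {"delta_pos":[0,-5,175],"turn":0},
    {"delta_pos":[0,-5,181],"turn":0}
  ]
}}

```text
t: 10.98
position: [0.4682, 0.1509, 0.0173]
eef_rot: [3.141, 0.001, 0.091]
wrist_force: [0.2, -0.1, -0.3]
width: 0.0512
gripper_force: 0.0
```

>>> {"name": "carry_out", "arguments": {
  "moves": [
    {"delta_pos":[0,0,0],"turn":0},
    {"delta_pos":[0,0,0],"turn":0},
    {"delta_pos":[0,0,0],"turn":0},
    {"delta_pos":[0,0,0],"turn":0},
    {"delta_pos":[0,0,0],"turn":0}
  ],
  "gripper": -1
}}

```text
t: 11.6
position: [0.4687, 0.1514, 0.019]
eef_rot: [-3.141, -0.001, 0.093]
wrist_force: [-1.0, 0.3, 4.8]
width: 0.0314
gripper_force: 60.1
```

```bash
python3 -c "
from h import *
plan(.5928,0.1314,.1,-9)"
```

```text
delta [121.7  31.5 -81. ] turn 14.3 | at [0.4687 0.1514 0.019 ] yaw 5.3 q6 1.02 w 0.0314 t 11.6
```

>>> {"name": "carry_out", "arguments": {
  "moves": [
    {"delta_pos":[0,0,-30],"turn":0},
    {"delta_pos":[0,0,-70],"turn":0},
    {"delta_pos":[40,10,-80],"turn":5},
    {"delta_pos":[90,24,-80],"turn":10},
    {"delta_pos":[122,31,-80],"turn":14}
  ]
}}

```text
t: 12.22
position: [0.5945, 0.1312, 0.0982]
eef_rot: [-3.141, -0.001, -0.155]
wrist_force: [0.1, 0.6, -1.8]
width: 0.0313
gripper_force: 59.8
```

```bash
python3 -c "
from h import *
c=cam('wrist'); im=robot.get_image('wrist'); cv2.imwrite('pics/w6.png',im); np.savez('w6.npz',**c)
plan(.5928,0.1314,.025,-9)"
```

```text
delta [-5.3  0.5 73. ] turn 0.0 | at [0.5981 0.1311 0.098 ] yaw -9.0 q6 0.93 w 0.0314 t 12.3
```

View pics/w6.png

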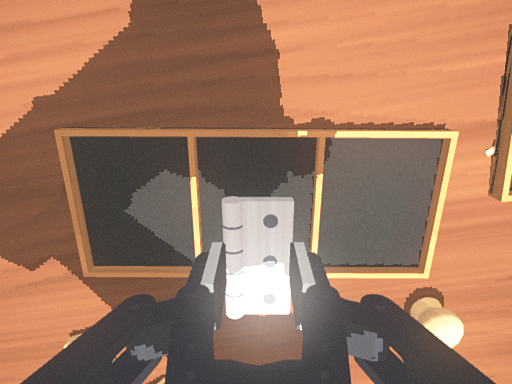

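Hinge held level and aligned over the middle compartment (near rim 55–455 at row 132, dividers 193 and 320). Lowering.

>>> {"name": "carry_out", "arguments": {
  "moves": [
    {"delta_pos":[-2,0,40],"turn":0},
    {"delta_pos":[-2,0,65],"turn":0},
    {"delta_pos":[-2,0,74],"turn":0},
    {"delta_pos":[-2,0,74],"turn":0},
    {"delta_pos":[-2,0,74],"turn":0}
  ]
}}

```text
t: 12.9
position: [0.591, 0.1322, 0.0248]
eef_rot: [-3.141, -0.001, -0.151]
wrist_force: [-0.0, -0.2, -1.3]
width: 0.0313
gripper_force: 59.8
```

>>> {"name": "carry_out", "arguments": {
  "moves": [
    {"delta_pos":[0,0,0],"turn":0},
    {"delta_pos":[0,0,0],"turn":0},
    {"delta_pos":[0,0,0],"turn":0},
    {"delta_pos":[0,0,-40],"turn":0},
    {"delta_pos":[0,0,-100],"turn":0}
  ],
  "gripper": -0.02
}}

```text
t: 13.52
position: [0.5895, 0.1314, 0.1234]
eef_rot: [3.139, 0.004, -0.152]
wrist_force: [1.4, 0.0, -0.2]
width: 0.0416
gripper_force: 0.0
```

```bash
python3 -c "
from h import *
plan(.4723,0.2953,.1,9.5)"
```

```text
delta [-140.6 -144.4   23.4] turn -18.2 | at [0.5895 0.1314 0.1234] yaw -8.7 q6 0.93 w 0.0416 t 13.5
```

>>> {"name": "carry_out", "arguments": {
  "moves": [
    {"delta_pos":[-141,-144,20],"turn":-18},
    {"delta_pos":[-141,-144,20],"turn":-18},
    {"delta_pos":[-141,-144,20],"turn":-18},
    {"delta_pos":[-141,-144,20],"turn":-18},
    {"delta_pos":[-141,-144,20],"turn":-18}
  ],
  "gripper": 0.2
}}

```text
t: 14.15
position: [0.4728, 0.2962, 0.1044]
eef_rot: [3.141, -0.0, 0.165]
wrist_force: [-0.0, -0.3, -0.1]
width: 0.0513
gripper_force: 0.0
```

```bash
python3 -c "
from h import *
robot.get_image('wrist')
plan(.4723,0.2953,.021,9.5)"
```

```text
delta [-1.  -0.  83.4] turn -0.2 | at [0.4733 0.2954 0.1044] yaw 9.3 q6 0.89 w 0.0509 t 14.2
```

>>> {"name": "carry_out", "arguments": {
  "moves": [
    {"delta_pos":[-1,0,40],"turn":0},
    {"delta_pos":[-1,0,70],"turn":0},
    {"delta_pos":[-1,0,83],"turn":0},
    {"delta_pos":[-1,0,83],"turn":0},
    {"delta_pos":[-1,0,83],"turn":0}
  ]
}}

```text
t: 14.82
position: [0.4731, 0.2957, 0.0224]
eef_rot: [-3.14, -0.002, 0.162]
wrist_force: [0.3, -0.4, 0.2]
width: 0.0513
gripper_force: 0.0
```

>>> {"name": "carry_out", "arguments": {
  "moves": [
    {"delta_pos":[0,0,0],"turn":0},
    {"delta_pos":[0,0,0],"turn":0},
    {"delta_pos":[0,0,0],"turn":0},
    {"delta_pos":[0,0,0],"turn":0},
    {"delta_pos":[0,0,0],"turn":0}
  ],
  "gripper": -1
}}

```text
t: 15.45
position: [0.4727, 0.296, 0.0228]
eef_rot: [-3.14, -0.002, 0.163]
wrist_force: [-1.1, -0.4, 6.0]
width: 0.0259
gripper_force: 59.7
```

```bash
python3 -c "
from h import *
plan(.6062,0.2173,.1,-9)"
```

```text
delta [118.9  99.4 -77.2] turn 18.4 | at [0.4727 0.296  0.0228] yaw 9.4 q6 0.88 w 0.0259 t 15.4
```

>>> {"name": "carry_out", "arguments": {
  "moves": [
    {"delta_pos":[0,0,-40],"turn":0},
    {"delta_pos":[20,16,-80],"turn":4},
    {"delta_pos":[60,50,-80],"turn":9},
    {"delta_pos":[95,80,-80],"turn":14},
    {"delta_pos":[119,99,-80],"turn":18.4}
  ]
}}

```text
t: 16.08
position: [0.6069, 0.2158, 0.1015]
eef_rot: [-3.141, -0.0, -0.162]
wrist_force: [-0.7, 0.7, -0.4]
width: 0.026
gripper_force: 59.1
```

```bash
python3 -c "
from h import *
robot.get_image('wrist');plan(.6062,0.2173,.027,-9)"
```

```text
delta [-3.8 -2.2 74.3] turn -0.5 | at [0.6096 0.2145 0.1013] yaw -9.5 q6 0.82 w 0.0261 t 16.1
```

>>> {"name": "carry_out", "arguments": {
  "moves": [
    {"delta_pos":[-1,-1,40],"turn":0},
    {"delta_pos":[-1,-1,65],"turn":0},
    {"delta_pos":[-1,-1,74],"turn":0},
    {"delta_pos":[-1,-1,74],"turn":0},
    {"delta_pos":[-1,-1,74],"turn":0}
  ]
}}

```text
t: 16.75
position: [0.605, 0.2186, 0.028]
eef_rot: [-3.141, -0.001, -0.158]
wrist_force: [-0.5, -0.2, -0.5]
width: 0.0261
gripper_force: 59.1
```

>>> {"name": "carry_out", "arguments": {
  "moves": [
    {"delta_pos":[0,0,0],"turn":0},
    {"delta_pos":[0,0,0],"turn":0},
    {"delta_pos":[0,0,0],"turn":0},
    {"delta_pos":[0,0,-40],"turn":0},
    {"delta_pos":[0,0,-100],"turn":0}
  ],
  "gripper": -0.05
}}

```text
t: 17.38
position: [0.6035, 0.2174, 0.1261]
eef_rot: [3.138, 0.004, -0.159]
wrist_force: [0.8, 0.5, -0.2]
width: 0.0405
gripper_force: 0.0
```

```bash
python3 -c "
from h import *
plan(.4730,0.0035,.1,-9)"
```

```text
delta [-95.1 231.8  26.1] turn -0.1 | at [0.6035 0.2174 0.1261] yaw -9.1 q6 0.81 w 0.0405 t 17.4
```

>>> {"name": "carry_out", "arguments": {
  "moves": [
    {"delta_pos":[-95,231,-14],"turn":0},
    {"delta_pos":[-95,231,-14],"turn":0},
    {"delta_pos":[-95,231,-14],"turn":0},
    {"delta_pos":[-95,231,-14],"turn":0},
    {"delta_pos":[-95,231,-14],"turn":0}
  ],
  "gripper": 0.4
}}

```text
t: 18.0
position: [0.4717, 0.0022, 0.1417]
eef_rot: [3.141, 0.001, -0.163]
wrist_force: [0.7, 0.4, 0.2]
width: 0.0598
gripper_force: 0.0
```

```bash
python3 -c "
from h import *
c=cam('wrist'); im=robot.get_image('wrist'); cv2.imwrite('pics/w7.png',im); np.savez('w7.npz',**c)
plan(.4730,0.0035,.020,-9)"
```

```text
delta [ -0.7   0.2 122. ] turn -0.2 | at [0.4737 0.0036 0.142 ] yaw -9.2 q6 1.06 w 0.0596 t 18.1
```

View pics/w7.png

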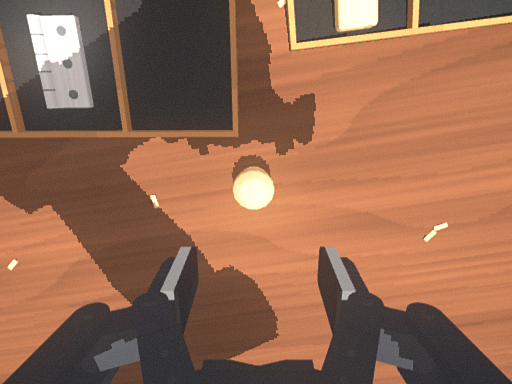

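The hinge lies flat in the middle compartment. Knob head is at (254,188); I check it against the grasp target.

```bash
python3 -c "
from h import *
c=dict(np.load('w7.npz')); w=toworld(c,[(254,188)],.022)[0]; print(w)
plan(w[0],w[1],.021,-9)"
```

```text
[0.47397702 0.00425623]
delta [  0.2  -0.7 121. ] turn -0.2 | at [0.4737 0.0036 0.142 ] yaw -9.2 q6 1.06 w 0.0596 t 18.1
```

>>> {"name": "carry_out", "arguments": {
  "moves": [
    {"delta_pos":[0,0,50],"turn":0},
    {"delta_pos":[0,0,90],"turn":0},
    {"delta_pos":[0,0,115],"turn":0},
    {"delta_pos":[0,0,121],"turn":0},
    {"delta_pos":[0,0,121],"turn":0}
  ]
}}

```text
t: 18.68
position: [0.4754, 0.0056, 0.0204]
eef_rot: [-3.142, -0.0, -0.157]
wrist_force: [-0.3, 0.0, -0.4]
width: 0.0598
gripper_force: 0.0
```

>>> {"name": "carry_out", "arguments": {
  "moves": [
    {"delta_pos":[0,0,0],"turn":0},
    {"delta_pos":[0,0,0],"turn":0},
    {"delta_pos":[0,0,0],"turn":0},
    {"delta_pos":[0,0,0],"turn":0},
    {"delta_pos":[0,0,0],"turn":0}
  ],
  "gripper": -1
}}

```text
t: 19.3
position: [0.4754, 0.0053, 0.0217]
eef_rot: [-3.14, -0.003, -0.158]
wrist_force: [-1.0, 0.1, 6.8]
width: 0.031
gripper_force: 59.0
```

```bash
python3 -c "
from h import *
plan(.5794,0.0454,.1,-9)"
```

```text
delta [ 96.4 -55.9 -78.3] turn -0.1 | at [0.4754 0.0053 0.0217] yaw -9.1 q6 1.06 w 0.031 t 19.3
```

>>> {"name": "carry_out", "arguments": {
  "moves": [
    {"delta_pos":[0,0,-40],"turn":0},
    {"delta_pos":[15,-9,-80],"turn":0},
    {"delta_pos":[55,-32,-80],"turn":0},
    {"delta_pos":[96,-55,-80],"turn":0},
    {"delta_pos":[96,-55,-80],"turn":0}
  ]
}}

```text
t: 19.92
position: [0.5808, 0.0453, 0.1007]
eef_rot: [-3.14, -0.003, -0.158]
wrist_force: [-0.2, -0.5, -0.5]
width: 0.0311
gripper_force: 59.6
```

```bash
python3 -c "
from h import *
robot.get_image('wrist');plan(.5794,0.0454,.027,-9)"
```

```text
delta [ 0.8 -1.  73.1] turn -0.1 | at [0.5785 0.0445 0.1001] yaw -9.1 q6 1.06 w 0.0312 t 20.0
```

>>> {"name": "carry_out", "arguments": {
  "moves": [
    {"delta_pos":[0,0,40],"turn":0},
    {"delta_pos":[0,0,65],"turn":0},
    {"delta_pos":[0,0,74],"turn":0},
    {"delta_pos":[0,0,74],"turn":0},
    {"delta_pos":[0,0,74],"turn":0}
  ]
}}

```text
t: 20.6
position: [0.5779, 0.0441, 0.0271]
eef_rot: [-3.141, -0.001, -0.159]
wrist_force: [0.4, -0.2, -1.5]
width: 0.0309
gripper_force: 60.1
```

>>> {"name": "carry_out", "arguments": {
  "moves": [
    {"delta_pos":[0,0,0],"turn":0},
    {"delta_pos":[0,0,0],"turn":0},
    {"delta_pos":[0,0,0],"turn":0},
    {"delta_pos":[0,0,-30],"turn":0},
    {"delta_pos":[0,0,-60],"turn":0}
  ],
  "gripper": 0.02
}}

```text
t: 21.22
position: [0.5777, 0.0441, 0.0866]
eef_rot: [3.141, 0.001, -0.158]
wrist_force: [1.1, -0.1, -0.2]
width: 0.0438
gripper_force: 0.0
```

>>> {"name": "carry_out", "arguments": {
  "moves": [
    {"delta_pos":[0,0,-60],"turn":0},
    {"delta_pos":[-60,0,-100],"turn":0},
    {"delta_pos":[-120,0,-140],"turn":0},
    {"delta_pos":[-150,0,-150],"turn":0},
    {"delta_pos":[-150,0,-150],"turn":0}
  ]
}}

```text
t: 21.85
position: [0.4282, 0.0681, 0.2386]
eef_rot: [-3.138, -0.004, -0.156]
wrist_force: [0.8, -0.4, 0.2]
width: 0.0438
gripper_force: 0.0
```

```bash
python3 -c "
from h import *
a=robot.get_image('wrist'); b=cv2.resize(robot.get_image('top')[110:270,110:380],(512,303)); 
cv2.imwrite('pics/end.png',cv2.resize(np.vstack([a,b]),None,fx=.85,fy=.85)); plan(.5,0,.2,0)"
```

```text
delta [79.9 56.2 36.8] turn -9.0 | at [0.4299 0.068  0.2368] yaw -9.0 q6 0.88 w 0.0436 t 21.9
```

View pics/end.png

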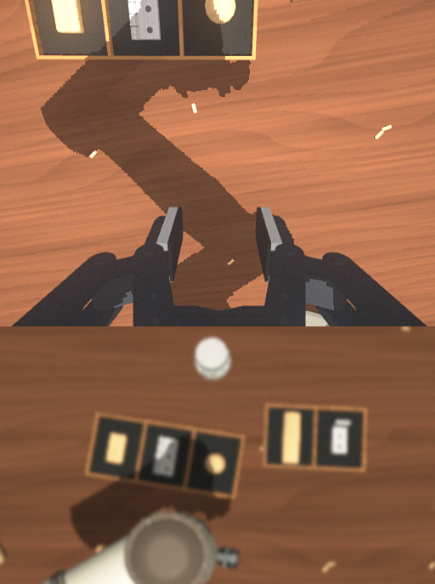

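All five pieces sit in their compartments, the knob stands upright, and the jar is where it was, so I hand in the job.

```bash
python3 -c "
from plant import robot
print(robot.job_done())"
```

```text
the job is handed in; nothing more can be done
None
```

Both kits are made up and the job is handed in at about 22 s: the last pictures show all five pieces in their compartments, the frame kit was done first, and the hammer, chisel and jar were left alone; the hand-in gave no verdict.

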